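# Let the hand-feed ratchet back one notch

## Task

Let the bench ratchet back by one notch: with a fingertip push the pawl's thumb knob over so that the pawl lifts out of the toothed wheel and stays thrown back, then push a spoke to turn the wheel clockwise (as seen from the front of the stand) by exactly one notch, and push the thumb knob back so that the pawl drops fully home into the next notch. Push gently with the fingertips, grip nothing, and leave the things lying round it where they are.

Things in the scene. Friction and masses are not known exactly. Their poses are not given: they have to be found in the camera images.
- ratchet_stand: Bench ratchet bolted to the table: grey base plate 12 mm thick, two grey posts at its rear (x 42 to 54 mm, up to 136 mm high). Origin on the table top below the axle; x points from its front (toothed wheel, pawl; faces the robot's right) to its rear, y to its left seen from the front, z up. Base spans x -49 to 61, y -105 to 75 mm. More than 30 N of finger contact counts as gripping or forcing
- axle (a point): point on the axle, which runs along the stand's x axis, 95 mm above the table, at the stand's x = 0. The steel toothed wheel (12 teeth, 116 mm diameter, 14 mm thick) lies in the plane x = -15 mm of the stand; the six spokes (10 mm bars, 60 degrees apart, with black end rollers 16 mm thick, 28 mm long, 80 mm from the axle) in the plane x = +24 mm
- wheel (a joint): turn of wheel and spokes, rad; about 0 at the start, with 0.05 play either way in a notch. Grows counter-clockwise seen from the front, falls clockwise (the top moves to the stand's -y, its right), the way the pawl blocks. One notch is 30 degrees: one notch back reads -0.524, a spoke then points straight up. Light friction brake (about 1.5 N at a spoke's end); stays where it is left
- spoke_end (a point): centre of the black end roller (16 mm diameter, 28 mm long, along the stand's x) of the spoke that at the start leans 30 degrees left of straight up (seen from the front), 164 mm above the table: the natural one to push, towards the right. It turns with the wheel and after one notch back is upright, 175 mm above the table
- pawl (a joint): turn of the pawl, rad: 0 = nose fully home in a notch, about 0.2 = nose riding on a tooth's top, 0.9 = at its stop, thrown back. Grows clockwise seen from the front (knob to the right). It has a balance point near 0.5: well beyond it, it falls by itself to the stop and stays there; well short of it, it falls by itself onto the wheel. Its arm (stand x -21 to -9 mm, 54 mm long) stands up when thrown. Under 2 N at the knob moves it
- pawl_pin (a point): point on the pin the pawl swings about, at the pawl's mid-plane (x = -15 mm of the stand, y = -68 mm, 123 mm above the table); the pin runs along the stand's x axis
- thumb_knob (a point): centre of the pawl's thumb knob, a black roller (18 mm diameter, 28 mm long, along the stand's x) on an 8 mm bar, 62 mm from the pin's axis, in the plane x = -48 mm of the stand. At the start it leans 15 degrees to the left (stand y = -52 mm, 183 mm above the table); thrown back it leans 37 degrees to the right (y = -105 mm, 173 mm high)
- nut_0: loose castle nut, 25 x 22 x 18 mm, lying near the stand; origin under its centre; to be left alone
- nut_2: another loose castle nut, 25 x 22 x 18 mm, lying near the stand; origin under its centre; to be left alone
- boot_0: loose black rubber dust boot, 45 mm diameter, 22 mm high, at the stand's near end; origin under its centre; to be left alone
- plug_gauge: loose plug gauge, a rod 135 mm long and 19 mm thick, to the right of the stand; origin under its centre; to be left alone
- sleeve_a: loose black rubber sleeve, 88 mm long and 18 mm thick, beyond the stand's far end; origin under its centre; to be left alone
- ball_joint_d: loose forged ball joint, 114 x 176 x 110 mm, beyond the stand, to the left; origin under its centre; to be left alone

How it is judged:
By the outcome, as a careful person would: the job done as asked, in the order asked, and still so for the second after the job is handed in, with the robot touching nothing.
It also fails if it takes over 64 s, if anything falls off the work surface, if the arm or the gripper's body presses on something with over 40 N, if the wrist force passes 120 N, or if a joint passes its speed limit or range.

## Robot

A 7-joint arm with a two-finger parallel gripper is mounted at the origin on a cart in front of the work surface, level with it; the furniture and walls round the work are solid. World frame = base frame: x ahead of the robot, y to its left, z up, the work surface at z = 0. Lengths are in m, angles in rad, forces in N, time in s.
With the tool pointing down it reaches from about 0.4 to 0.85 m from the base axis. Payload 4.5 kg.
Tool frame: the origin (TCP) lies midway between the tips of the shut fingers; the grasp point (between the pads) lies 19 mm behind it (arm.hold_point_z is the distance from the TCP to the grasp point, in m); z points along the fingers, y is the line along which they close (so a half turn about z gives the same grasp; the last joint's range is limited). The gripper opens to 88 mm and grips with 3 to 60 N. Pads are 18 mm wide; open, the fingers measure 123 mm over their backs; the gripper's body (75 mm by 187 mm) begins 45 mm behind the grasp point.
Start: joints at [1.227, 0.689, -0.195, 1.565, 0.157, 0.902, -0.215], TCP at [0.231, -0.581, 0.239] pointing down, gripper open.
Joint ranges: [-3.01, 3.01], [-0.46, 2.08], [-1.47, 1.51], [0.13, 2.56], [-1, 4.14], [0.04, 2.09], [-2.66, 2.66]. Speed limits (rad/s): [2.57, 2.57, 3.14, 3.14, 3.14, 3.14, 3.14].

## Interface

Orientations are given as a unit quaternion [w, x, y, z].
In Python, from cell import arm gives the robot as it stands.
- The arm moves only by the shell command python3 -m handwheel 'ROWS' [FORCE]. ROWS is text: rows parted by semicolons, each of 5 numbers parted by spaces: the finger opening in mm, from 0 to 88.1, then the shift along the world's x, y, z in mm, then the turn about the world's z in rad. A call has 1 to 5 rows; each row is the pose to reach, as a shift and turn from the pose commanded when the call began; what a row does not reach only later rows make up. A row lasts 1/8 s, in which the tool goes at most 62.5 mm and 10.7 degrees, less where a joint would pass 70% of its speed; a pose out of reach is approached as far as the arm can. A call with a gripper value outside its range is refused whole. The fingers move at their own pace and stop on an object; FORCE is the grip in N (left out, the last holds). Time passes only in rows, so rows that repeat a pose let the fingers close. It gives the time, the measured TCP pose, the force, the opening and the grip force at its end, in the units of the state.
- arm.get_state(): the state, without advancing time (a new reading comes with each control period).
- arm.camera(name): name is "side" or "top" or "wrist"; returns the picture (400x640x3 uint8, blue, green, red); there is no depth.
- arm.camera_params(name): a dict with "K" (3x3 intrinsics, pixels), "pose" (4x4, takes a point from camera to world coordinates). Camera axes: x right, y down, z forward; pixel columns grow to the right and rows downward; lengths in m; the calibration is good to about 2 mm. A picture is of the moment at which its call begins: read the wrist's pose just before it. camera_params takes no time and is no camera call; for the wrist camera it gives the pose at the moment of the call.
- arm.job_done(): hands the job in; it is judged then, once.
Trained networks look in the newest picture that a camera, given by its name, has taken for a name from the list of things; names that differ only in an ending like _2 or _b are one class to them, and where a whole thing is asked for, a point or a joint stands for the part that bears it (a point fixed in the world has none). Each returns a list of dicts, best first, with "conf" (0 to 1); they miss things now and then, are a little off and sometimes report something else, mostly with a low value. They report only what shows in the picture. A call takes as long as a camera call.
- arm.recognise(camera, name): "centre" ([column, row] in pixels, amid what is visible of it).
The state is a dict: "t": time; "q": joint angles; "qvel": joint speeds; "effort": joint torques, N m; "eef_pos": TCP position; "tool_rot": TCP orientation; "contact_force": force on the tool from outside, world axes, zero at the start; "wrist_torque": the same for the moment, N m; "grip_width": opening from 0.0 (shut) to 1.0 (fully open); "finger_force": force on a finger pad.
Only numpy, scipy, OpenCV 4.12 (cv2) and the standard library are available. Lean on these libraries where they do the work, as an engineer would, in place of code of your own. Each camera call takes 0.05 s, during which the arm holds its last target. There are 200 camera calls.

## Working session

There is one attempt and no reset: what is moved stays moved. The work goes in short steps, Python scripts to look and compute and a shell command to move; the robot and the scene stay as the last step left them, time stands still between calls to the robot, and variables do not carry over. Pictures are saved under pics/ and viewed, at most 10 in all, crops included, and the job is handed in when it is done.

```bash
mkdir -p pics; ls; python3 - <<'E'
from cell import arm
import cv2,numpy as np
print(arm.get_state()['eef_pos'],arm.get_state()['tool_rot'])
for c in ['side','top']:
    cv2.imwrite(f'pics/{c}0.png',arm.camera(c))
    p=arm.camera_params(c);print(c,np.round(p['K'],1).tolist(),np.round(p['pose'],3).tolist())
    for n in ['ratchet_stand','axle','spoke_end','pawl_pin','thumb_knob','wheel','pawl']:
        try:print(n,[(np.round(d['centre']).tolist(),round(d['conf'],2)) for d in arm.recognise(c,n)[:4]])
        except Exception as e:print(n,e)
E
```

```text
pics
[ 0.23030211 -0.5803413   0.2379243 ] [-8.79173306e-04  9.82197325e-01  1.87849936e-01 -2.10121141e-04]
side [[426.0, 0.0, 312.8], [0.0, 426.0, 202.4], [0.0, 0.0, 1.0]] [[1.0, -0.009, -0.015, 0.512], [0.005, -0.65, 0.76, -0.549], [-0.017, -0.76, -0.65, 0.812], [0.0, 0.0, 0.0, 1.0]]
ratchet_stand [([296.0, 211.0], 0.66), ([255.0, 250.0], 0.66)]
axle [([296.0, 210.0], 0.73)]
spoke_end [([297.0, 202.0], 0.93)]
pawl_pin [([301.0, 210.0], 0.92)]
thumb_knob [([319.0, 187.0], 0.84), ([255.0, 248.0], 0.17)]
wheel [([292.0, 200.0], 0.88)]
pawl [([322.0, 185.0], 0.67)]
top [[391.8, 0.0, 323.4], [0.0, 391.8, 201.2], [0.0, 0.0, 1.0]] [[0.215, -0.956, 0.202, 0.3], [-0.977, -0.212, 0.039, 0.199], [0.006, -0.205, -0.979, 1.014], [0.0, 0.0, 0.0, 1.0]]
ratchet_stand [([293.0, 214.0], 0.65)]
axle [([295.0, 212.0], 0.78)]
spoke_end [([292.0, 215.0], 0.88), ([273.0, 132.0], 0.63), ([297.0, 180.0], 0.23)]
pawl_pin [([296.0, 207.0], 0.56)]
thumb_knob [([299.0, 175.0], 0.54)]
wheel [([293.0, 212.0], 0.66), ([296.0, 209.0], 0.62)]
pawl [([295.0, 180.0], 0.73)]
```

```bash
python3 - <<'E'
import cv2
a=cv2.imread('pics/side0.png')[110:310,180:440]
b=cv2.imread('pics/top0.png')[100:300,180:440]
cv2.imwrite('pics/s1.png',cv2.resize(a,(780,600),interpolation=2))
cv2.imwrite('pics/t1.png',cv2.resize(b,(780,600),interpolation=2))
E
```

```text
(no output)
```

View pics/s1.png

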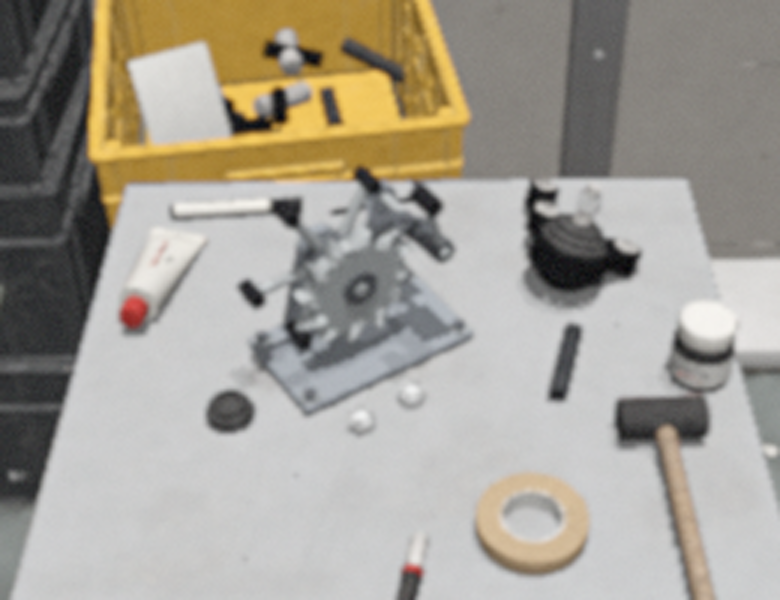

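View pics/t1.png

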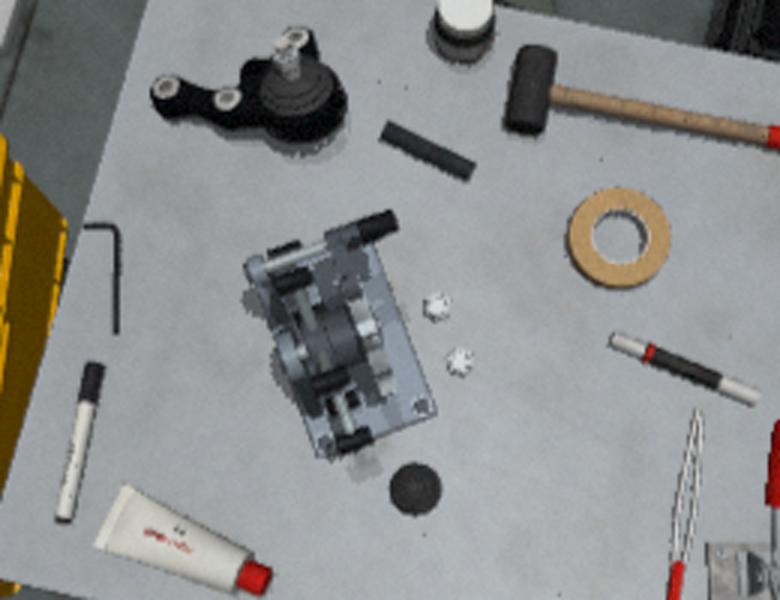

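The pictures show the stand with its front facing robot's right, yawed about 20 degrees. In the side crop the knob is at (432,242), the left-leaning spoke roller at (290,210) and the near base corner at (308,410). In the top crop they are at (378,223), (330,380) and (437,412). I'll fit the stand pose to these.

```bash
cat > fit.py <<'E'
from cell import arm
import numpy as np
from scipy.optimize import least_squares
P={c:arm.camera_params(c) for c in('side','top')}
def proj(c,X):
    T=np.linalg.inv(P[c]['pose']);p=P[c]['K']@(T[:3,:3]@X+T[:3,3]);return p[:2]/p[2]
def W(s,X): # stand (mm) -> world m
    c,q=np.cos(s[2]),np.sin(s[2]);X=np.array(X)/1000
    return np.array([s[0]+c*X[0]-q*X[1],s[1]+q*X[0]+c*X[1],X[2]])
E
python3 - <<'E'
from fit import *
off={'side':(180,110),'top':(180,100)}
obs=[('side',(-48,-52,183),(432,242)),('side',(24,40,164),(290,210)),('side',(24,-40,164),(370,180)),('side',(24,80,95),(252,290)),
('side',(-49,75,12),(308,408)),('side',(-49,-105,12),(470,333)),
('top',(-48,-52,183),(378,223)),('top',(24,40,164),(330,380)),('top',(24,-40,164),(293,278)),('top',(24,80,95),(350,438)),
('top',(-49,75,12),(437,412)),('top',(61,75,12),(320,458))]
f=lambda s:np.concatenate([proj(c,W(s,X))-(np.array(px)/3+off[c]) for c,X,px in obs])
r=least_squares(f,[0.5,-0.1,1.57],loss='soft_l1')
print(r.x);print(np.round(f(r.x).reshape(-1,2),1).tolist())
s=r.x;np.save('s.npy',s)
for n,X in dict(axle=(0,0,95),knob=(-48,-52,183),thrown=(-48,-105,173),spoke=(24,40,164),spoke1=(24,0,175),r30=(24,-40,164),pin=(-15,-68,123)).items(): print(n,np.round(W(s,X)*1000))
print('ux',np.cos(s[2]),np.sin(s[2]),'uy',-np.sin(s[2]),np.cos(s[2]))
st=arm.get_state();print(st['eef_pos']);
from scipy.spatial.transform import Rotation as R
print(R.from_quat(np.roll(st['tool_rot'],-1)).as_matrix().round(2).tolist())
E
```

```text
[0.45164595 0.29371285 2.14119481]
[[-1.3, -13.8], [-0.7, 0.8], [0.0, 0.2], [0.2, 0.7], [-0.8, 0.4], [2.4, -0.8], [0.1, 0.1], [-0.3, -0.8], [0.2, -0.2], [1.0, 0.1], [0.1, 0.0], [-1.5, -0.4]]
axle [452. 294.  95.]
knob [521. 281. 183.]
thrown [566. 310. 173.]
spoke [405. 292. 164.]
spoke1 [439. 314. 175.]
r30 [472. 336. 164.]
pin [517. 318. 123.]
ux -0.5399674901282322 0.8416858734733627 uy -0.8416858734733627 -0.5399674901282322
[ 0.23054859 -0.58095097  0.23876069]
[[0.93, 0.37, 0.0], [0.37, -0.93, -0.0], [-0.0, 0.0, -1.0]]
```

The fit agrees to about a pixel. The odd one out is the side-image knob, which is really the roller at (425,195), as the fit predicts. Next I shut the fingers and approach with the tool's x along the stand's x, which is a turn of +1.76.

```bash
python3 -m handwheel '0 0 0 90 0; 0 150 150 90 0.35; 0 150 150 90 0.5;0 250 250 90 0.7;0 300 330 90 0.9' 5; python3 -m handwheel '0 0 200 0 0.4; 0 0 200 0 0.4; 0 0 250 0 0.5;0 -20 350 0 0.6;0 -30 400 0 0.86'; python3 -m handwheel '0 0 0 0 0.86; 0 0 100 0 0.86; 0 0 100 0 0.86;0 0 100 0 0.86;0 0 100 0 0.86'
```

```text
t: 1.42
eef_pos: [0.4042, -0.4002, 0.3229]
tool_rot: [0.001, 0.844, 0.537, 0.0]
contact_force: [0.7, 0.4, -0.5]
grip_width: 0.455
finger_force: 0.0
t: 2.05
eef_pos: [0.3858, -0.0882, 0.3228]
tool_rot: [0.001, 0.573, 0.819, 0.0]
contact_force: [2.3, 1.4, 1.1]
grip_width: 0.004
finger_force: 0.0
t: 2.68
eef_pos: [0.386, 0.0104, 0.3226]
tool_rot: [0.0, 0.179, 0.984, 0.0]
contact_force: [-0.1, -0.4, -0.8]
grip_width: 0.01
finger_force: 0.0
```

```bash
python3 -m handwheel '0 91 238 0 -0.64; 0 91 238 0 -0.64;0 91 238 0 -0.64;0 91 238 0 -0.64;0 91 238 0 -0.64'; python3 -m handwheel '0 0 0 -60 0; 0 0 0 -60 0; 0 0 0 -60 0'; python3 - <<'E'
from fit import *
import cv2
s=np.load('s.npy');st=arm.get_state();p=st['eef_pos'];q=st['tool_rot']
c,k=np.cos(s[2]),np.sin(s[2]);d=p[:2]-s[:2]
print('stand',1000*(c*d[0]+k*d[1]),1000*(-k*d[0]+c*d[1]),p[2]*1000,'yawerr',2*np.arctan2(q[2],q[1])-s[2])
a=arm.camera('side')[90:290,180:440];cv2.imwrite('pics/s2.png',cv2.resize(a,(780,600),interpolation=2))
E
```

```text
t: 3.3
eef_pos: [0.4768, 0.253, 0.3226]
tool_rot: [-0.001, 0.48, 0.877, 0.002]
contact_force: [-0.7, -0.5, -0.3]
grip_width: 0.005
finger_force: 0.0
t: 3.68
eef_pos: [0.4775, 0.2475, 0.2638]
tool_rot: [0.0, 0.483, 0.876, 0.001]
contact_force: [1.1, 0.5, 0.9]
grip_width: 0.005
finger_force: 0.0
stand -52.90988098389047 3.1839420614274867 263.81610735272875 yawerr -0.006765367679924417
```

View pics/s2.png

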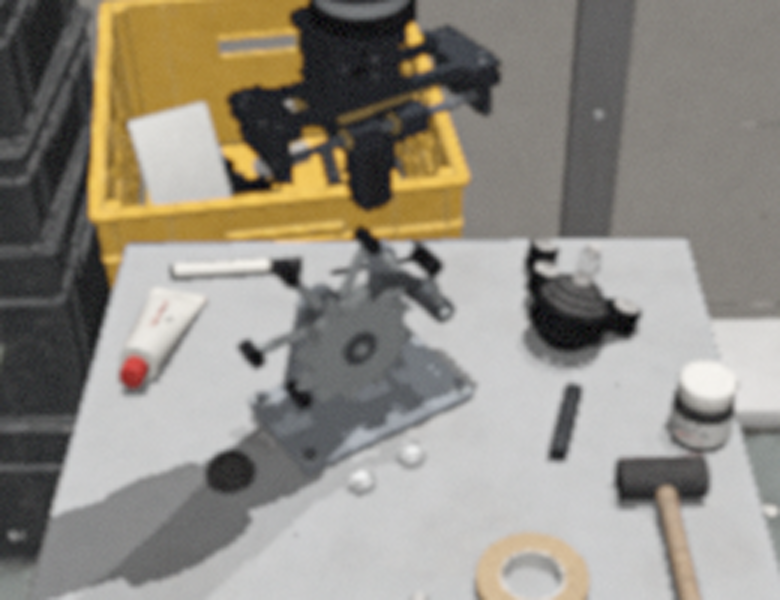

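Fingertip is beside the knob, on its left and above. I'll go down to z = 170 mm, then push right along (0.84, 0.54).

```bash
python3 -m handwheel '0 0 0 -50 0; 0 0 0 -94 0; 0 0 0 -94 0;0 8 5 -94 0;0 17 11 -94 0'; python3 -m handwheel '0 4 3 0 0;0 8 5 0 0;0 12 8 0 0;0 16 10 0 0;0 20 13 0 0';python3 -m handwheel '0 4 3 0 0;0 8 5 0 0;0 12 8 0 0;0 16 10 0 0;0 20 13 0 0'
```

```text
t: 4.35
eef_pos: [0.4961, 0.2602, 0.1709]
tool_rot: [0.001, 0.482, 0.876, 0.002]
contact_force: [0.3, -0.6, -0.7]
grip_width: 0.008
finger_force: 0.0
t: 4.97
eef_pos: [0.5142, 0.2718, 0.1683]
tool_rot: [-0.0, 0.482, 0.876, -0.0]
contact_force: [-0.7, -0.1, 0.4]
grip_width: 0.006
finger_force: 0.2
t: 5.6
eef_pos: [0.5343, 0.2849, 0.1684]
tool_rot: [0.0, 0.482, 0.876, 0.0]
contact_force: [-0.1, -0.8, -0.3]
grip_width: 0.005
finger_force: 0.0
```

```bash
python3 -m handwheel '0 3 2 0 0;0 6 4 0 0;0 9 6 0 0;0 9 6 0 0'; python3 - <<'E'
from fit import *
import cv2
a=arm.camera('side')[130:230,250:380];b=arm.camera('top')[130:230,230:360]
cv2.imwrite('pics/s3.png',np.hstack([cv2.resize(x,(400,308),interpolation=2) for x in(a,b)]))
s=np.load('s.npy')
for c,o in(('side',(250,130)),('top',(230,130))):
  for n,X in (('thrown',(-48,-105,173)),('home',(-48,-52,183))): print(c,n,(proj(c,W(s,X))-o)*400/130)
E
```

```text
t: 6.1
eef_pos: [0.5432, 0.291, 0.1684]
tool_rot: [0.0, 0.482, 0.876, 0.0]
contact_force: [0.0, 0.2, -1.0]
grip_width: 0.008
finger_force: 0.0
side thrown [277.99782698 132.08220152]
side home [223.58591627 144.09972793]
top thrown [210.27881     74.90472777]
top home [234.2876217  136.85716914]
```

View pics/s3.png

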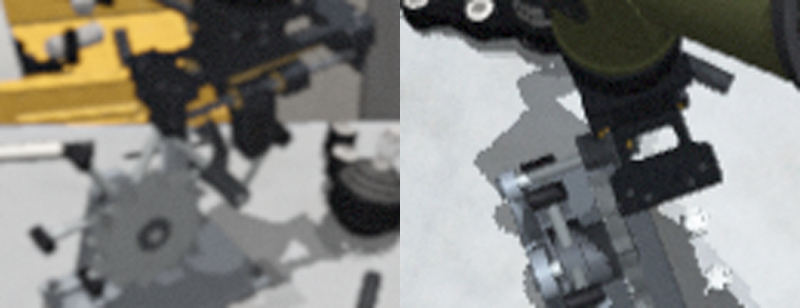

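```bash
python3 -m handwheel '0 -25 -16 0 0;0 -25 -16 0 0;0 -25 -16 60 0;0 -25 -16 100 0;0 -25 -16 100 0'; python3 - <<'E'
from fit import *
import cv2
a=arm.camera('side')[130:230,250:380];b=arm.camera('top')[130:230,230:360]
cv2.imwrite('pics/s4.png',np.hstack([cv2.resize(x,(400,308),interpolation=2) for x in(a,b)]))
s=np.load('s.npy')
for c,o in(('side',(250,130)),('top',(230,130))):
  for n,X in (('thrown',(-48,-105,173)),('home',(-48,-52,183)),('pin',(-15,-68,123)),('r90',(24,-80,95))): print(c,n,(proj(c,W(s,X))-o)*400/130)
st=arm.get_state();p=st['eef_pos'];print(p)
for n,X in dict(spokestart=(24,66,166),spokepush=(24,40,164)).items():print(n,(W(s,X)-p)*1000)
E
```

```text
t: 6.82
eef_pos: [0.52, 0.2769, 0.272]
tool_rot: [0.002, 0.482, 0.876, 0.004]
contact_force: [0.7, 0.5, -0.4]
grip_width: 0.005
finger_force: 0.0
side thrown [277.99782698 132.08220152]
side home [223.58591627 144.09972793]
side pin [218.04203673 174.84598085]
side r90 [205.3452171 172.0948611]
top thrown [210.27881     74.90472777]
top home [234.2876217  136.85716914]
top pin [189.41731718 153.65319511]
top r90 [140.09752559 165.56456143]
[0.51832625 0.27475774 0.26834034]
spokestart [-135.1907832     3.51771411 -102.34034151]
spokepush [-113.30695049   17.55686885 -104.34034151]
```

View pics/s4.png

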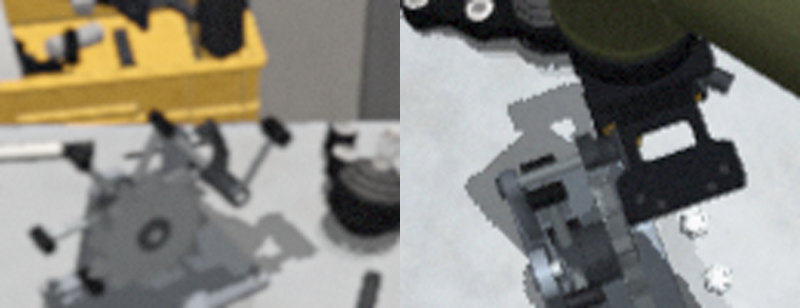

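The pawl is thrown and stays: the knob is at (277,132) in the left crop, where predicted. The shiny end is the pawl pin. Next I go left of the upper-left spoke roller.

```bash
python3 -m handwheel '0 -150 -3 0 0;0 -150 -3 0 0;0 -150 -3 0 0;0 -150 -3 -60 0;0 -150 -3 -112 0'; python3 -m handwheel '0 0 0 0 0;0 7 4 0 0;0 14 9 0 0' ; python3 - <<'E'
from fit import *
s=np.load('s.npy');p=arm.get_state()['eef_pos'];c,k=np.cos(s[2]),np.sin(s[2]);d=p[:2]-s[:2]
print('stand',1000*(c*d[0]+k*d[1]),1000*(-k*d[0]+c*d[1]),p[2]*1000)
E
```

```text
t: 7.55
eef_pos: [0.3675, 0.2712, 0.1544]
tool_rot: [-0.0, 0.482, 0.876, -0.0]
contact_force: [1.7, -0.4, -0.4]
grip_width: 0.008
finger_force: 0.0
t: 7.92
eef_pos: [0.3835, 0.282, 0.1581]
tool_rot: [0.001, 0.483, 0.876, 0.002]
contact_force: [-4.6, -2.2, 6.5]
grip_width: 0.004
finger_force: 3.6
stand 26.93934128445707 63.66984051981833 158.06953418028814
```

```bash
python3 -m handwheel '0 0 0 0 0;0 0 0 0 0'; python3 - <<'E'
from fit import *
import cv2
a=arm.camera('side')[120:260,230:370];b=arm.camera('top')[130:270,220:360]
cv2.imwrite('pics/s5.png',np.hstack([cv2.resize(x,(400,400),interpolation=2) for x in(a,b)]))
s=np.load('s.npy')
for c,o in(('side',(230,120)),('top',(220,130))):
  for n,X in (('spoke',(24,40,164)),('l90',(24,80,95)),('tip',(27,63,158))): print(c,n,(proj(c,W(s,X))-o)*400/140)
E
```

```text
t: 8.18
eef_pos: [0.3825, 0.281, 0.1571]
tool_rot: [0.0, 0.482, 0.876, 0.001]
contact_force: [-0.5, 0.5, 0.1]
grip_width: 0.007
finger_force: 0.0
side spoke [131.28821476 173.58478982]
side l90 [ 97.70392658 249.74565471]
side tip [106.89716121 186.26018578]
top spoke [199.09596223 274.01631098]
top l90 [221.80911105 331.59815877]
top tip [205.91451911 304.41396493]
```

View pics/s5.png

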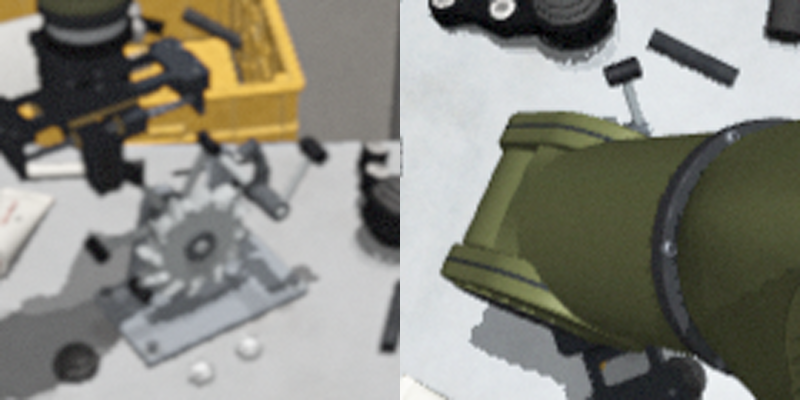

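Contact was brief and the load is now zero. I'll push on in small steps, rising slightly with the roller.

```bash
python3 -m handwheel '0 3 2 1 0;0 6 4 2 0;0 9 6 3 0;0 12 8 4 0;0 15 10 4 0';python3 -m handwheel '0 3 2 1 0;0 6 4 2 0;0 9 5 3 0;0 12 7 4 0;0 15 9 4 0'; python3 -m handwheel '0 0 0 0 0;0 -6 -4 0 0;0 -12 -8 0 0;0 -25 -16 0 0;0 -40 -26 0 0';  python3 - <<'E'
from fit import *
import cv2
s=np.load('s.npy')
I=arm.camera('side');cv2.imwrite('pics/raw6.png',I);a=I[120:260,230:370]
cv2.imwrite('pics/s6.png',cv2.resize(np.hstack([cv2.imread('pics/side0.png')[120:260,230:370],a]),(800,400),interpolation=2))
for th in(-.35,-.4,-.45,-.5,-.55):
  print(th,[np.round(((proj('side',W(s,(24,-80*np.sin(u+th),95+80*np.cos(u+th))))-(230,120))*400/140)).tolist() for u in np.radians([-30,30,90])])
E
```

```text
t: 8.9
eef_pos: [0.3973, 0.2911, 0.1605]
tool_rot: [0.0, 0.482, 0.876, 0.0]
contact_force: [-2.2, -0.2, 2.6]
grip_width: 0.002
finger_force: 1.4
t: 9.52
eef_pos: [0.4123, 0.3, 0.1645]
tool_rot: [0.0, 0.482, 0.876, 0.0]
contact_force: [-1.9, -1.1, 2.2]
grip_width: 0.008
finger_force: 1.0
t: 10.15
eef_pos: [0.3714, 0.2734, 0.1645]
tool_rot: [0.0, 0.482, 0.876, 0.0]
contact_force: [-0.3, -0.2, -0.8]
grip_width: 0.008
finger_force: 0.0
-0.35 [[111.0, 198.0], [184.0, 144.0], [243.0, 167.0]]
-0.4 [[109.0, 202.0], [180.0, 145.0], [242.0, 164.0]]
-0.45 [[107.0, 205.0], [176.0, 146.0], [240.0, 162.0]]
-0.5 [[105.0, 209.0], [172.0, 148.0], [238.0, 159.0]]
-0.55 [[104.0, 213.0], [168.0, 149.0], [237.0, 157.0]]
```

View pics/s6.png

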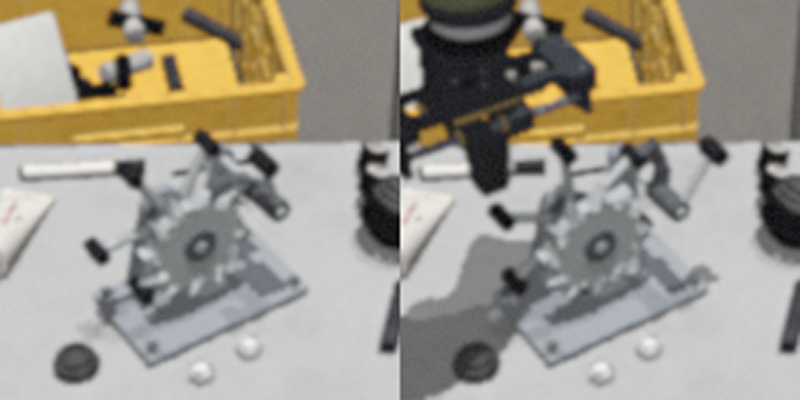

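The wheel is now at about -0.46, by image and by finger position. It needs about 5 mm more. The knob is still thrown, at (713,150).

```bash
python3 -m handwheel '0 15 10 0 0;0 30 20 0 0;0 38 25 0 0;0 41 27 0 0;0 43 28 0 0'; python3 -m handwheel '0 1 1 0 0;0 1 1 0 0;0 1 1 0 0;0 -3 -2 0 0;0 -8 -5 0 0';python3 -m handwheel '0 -32 -21 0 0;0 -32 -21 0 0;0 -32 -21 80 0;0 -32 -21 80 0';  cat > ang.py <<'E'
from fit import *
import cv2
s=np.load('s.npy')
def roll(img,th,n,leans,R=5):
    g=cv2.cvtColor(img,cv2.COLOR_BGR2GRAY).astype(float);out=[]
    for l in leans:
        a=np.radians(l)+th;p=proj('side',W(s,(24,80*np.sin(a),95+80*np.cos(a))))
        x0,y0=np.round(p).astype(int);w=np.clip(75-g[y0-8:y0+9,x0-8:x0+9],0,None)
        yy,xx=np.mgrid[y0-8:y0+9,x0-8:x0+9];c=np.array([(w*xx).sum(),(w*yy).sum()])/w.sum()
        e=1e-3;J=(proj('side',W(s,(24,80*np.sin(a+e),95+80*np.cos(a+e))))-p)/e
        out.append((l,np.round(c-p,1).tolist(),round(th+float(J@(c-p)/(J@J)),3)))
    print(n,out)
E
python3 - <<'E'
from ang import *
I=arm.camera('side');cv2.imwrite('pics/raw7.png',I)
roll(cv2.imread('pics/side0.png'),0,'start',[30,-30,90])
roll(cv2.imread('pics/raw6.png'),-.46,'mid',[30,90])
roll(I,-.52,'now',[30,90,-30])
E
```

```text
t: 10.82
eef_pos: [0.4141, 0.3013, 0.1643]
tool_rot: [-0.0, 0.482, 0.876, -0.001]
contact_force: [-2.5, -0.6, 1.0]
grip_width: 0.009
finger_force: 1.0
t: 11.45
eef_pos: [0.4069, 0.2969, 0.1645]
tool_rot: [0.0, 0.482, 0.876, 0.0]
contact_force: [0.2, 0.2, -0.4]
grip_width: 0.007
finger_force: 0.0
t: 11.95
eef_pos: [0.3763, 0.2779, 0.2473]
tool_rot: [0.001, 0.482, 0.876, 0.003]
contact_force: [-0.7, 0.8, -0.7]
grip_width: 0.003
finger_force: 0.0
start [(30, [-0.5, -0.4], 0.003), (-30, [-0.9, -0.0], 0.039), (90, [-0.5, 0.4], 0.014)]
mid [(30, [-0.9, -0.1], -0.435), (90, [-0.6, -0.2], -0.459)]
now [(30, [-1.5, -0.4], -0.476), (90, [-0.8, 0.5], -0.494), (-30, [1.2, 0.2], -0.562)]
```

The wheel is at about -0.51, inside the notch's play. Now the knob, from its right side.

```bash
python3 -m handwheel '0 230 54 5 0;0 230 54 5 0;0 230 54 5 0;0 230 54 5 0;0 230 54 5 0'; python3 -m handwheel '0 0 0 -60 0;0 0 0 -89 0;0 0 0 -89 0;0 -4 -3 -89 0;0 -8 -5 -89 0'; python3 - <<'E'
from fit import *
s=np.load('s.npy');p=arm.get_state()['eef_pos'];c,k=np.cos(s[2]),np.sin(s[2]);d=p[:2]-s[:2]
print('stand',1000*(c*d[0]+k*d[1]),1000*(-k*d[0]+c*d[1]),p[2]*1000)
E
```

```text
t: 12.62
eef_pos: [0.6083, 0.3294, 0.2473]
tool_rot: [0.0, 0.484, 0.875, 0.0]
contact_force: [-1.5, -0.1, -0.6]
grip_width: 0.008
finger_force: 0.0
t: 13.25
eef_pos: [0.5973, 0.3254, 0.1624]
tool_rot: [0.001, 0.482, 0.876, 0.001]
contact_force: [0.4, -0.2, 0.8]
grip_width: 0.005
finger_force: 0.0
stand -51.982311720784395 -139.67608683900318 162.39108772829894
```

```bash
python3 -m handwheel '0 -4 -3 0 0;0 -8 -5 0 0;0 -12 -8 0 0;0 -16 -10 0 0;0 -20 -13 0 0';python3 -m handwheel '0 -4 -3 0 0;0 -8 -5 0 0;0 -12 -8 0 0;0 -16 -10 0 0;0 -20 -13 0 0';python3 -m handwheel '0 0 0 0 0;0 10 6 0 0;0 20 13 0 0;0 20 13 60 0;0 20 13 95 0';  python3 - <<'E'
from ang import *
I=arm.camera('side');cv2.imwrite('pics/raw8.png',I);a=I[120:260,230:370]
cv2.imwrite('pics/s8.png',cv2.resize(np.hstack([cv2.imread('pics/side0.png')[120:260,230:370],a]),(800,400),interpolation=2))
roll(I,-.52,'now',[30,90,-30])
E
```

```text
t: 13.88
eef_pos: [0.5766, 0.3118, 0.1605]
tool_rot: [-0.0, 0.482, 0.876, 0.0]
contact_force: [0.4, 0.8, 1.0]
grip_width: 0.008
finger_force: 0.4
t: 14.5
eef_pos: [0.5566, 0.2987, 0.1604]
tool_rot: [-0.0, 0.482, 0.876, -0.0]
contact_force: [-0.6, 0.2, -0.4]
grip_width: 0.005
finger_force: 0.0
t: 15.12
eef_pos: [0.5775, 0.3129, 0.2578]
tool_rot: [0.0, 0.482, 0.876, 0.001]
contact_force: [0.4, 0.4, 0.6]
grip_width: 0.01
finger_force: 0.0
now [(30, [-1.3, -0.1], -0.479), (90, [-0.7, 0.5], -0.496), (-30, [1.4, 1.3], -0.613)]
```

View pics/s8.png

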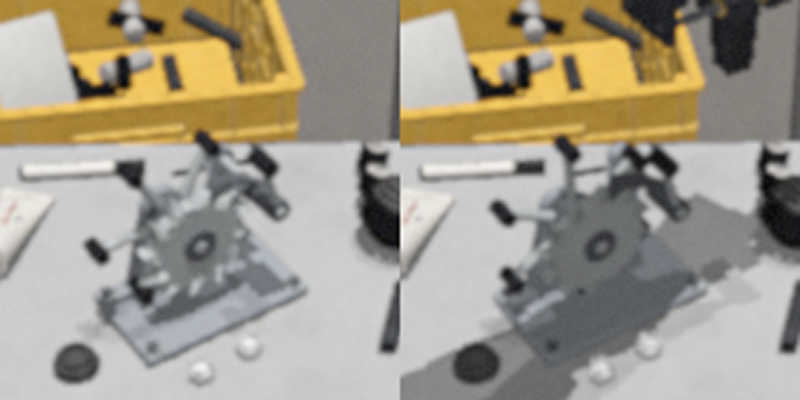

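The knob is back at (663,160), which is (263,160) in the left frame, the same as at the start. I'll clear the arm and compare the knob precisely.

```bash
python3 -m handwheel '0 0 0 80 0;0 0 0 80 0;0 60 -150 80 0;0 60 -150 80 0;0 60 -250 80 0';python3 -m handwheel '0 0 -200 0 0;0 0 -200 0 0;0 0 -200 0 0;0 0 -200 0 0;0 0 -200 0 0';  python3 - <<'E'
from ang import *
for c in('side','top'):
  I=arm.camera(c);cv2.imwrite(f'pics/{c}9.png',I);A=cv2.imread(f'pics/{c}0.png')
  x,y=np.round(proj(c,W(s,(-48,-52,183)))).astype(int)
  t=A[y-5:y+6,x-6:x+7];R=I[y-15:y+16,x-16:x+17]
  m=cv2.matchTemplate(R,t,cv2.TM_CCOEFF_NORMED);_,v,_,l=cv2.minMaxLoc(m);j,i=l
  f=lambda a,b,d:(a-d)/2/(a+d-2*b)
  print(c,v,l[0]-10,l[1]-10,f(m[i,j-1],m[i,j],m[i,j+1]),f(m[i-1,j],m[i,j],m[i+1,j]))
  if c=='side': roll(I,-.52,'now',[30,90,-30])
  print([np.round(proj(c,W(s,(-48,-68+62*np.sin(.262-p),123+62*np.cos(.262-p)))),1).tolist() for p in(0,.1,.2)])
a,b=[cv2.imread(f'pics/{n}.png') for n in('top0','top9')]
cv2.imwrite('pics/s9.png',np.hstack([cv2.resize(z[150:260,240:350],(400,400),interpolation=2) for z in(a,b)]))
E
```

```text
t: 15.8
eef_pos: [0.6308, 0.1316, 0.3349]
tool_rot: [0.0, 0.482, 0.876, 0.0]
contact_force: [0.6, -0.5, 0.4]
grip_width: 0.002
finger_force: 0.0
t: 16.42
eef_pos: [0.6297, -0.0668, 0.3352]
tool_rot: [-0.0, 0.483, 0.876, 0.0]
contact_force: [-1.0, 1.2, 0.1]
grip_width: 0.007
finger_force: 0.0
side 0.9982773661613464 0 0 0.025841586 0.007269107
now [(30, [-1.3, -0.1], -0.479), (90, [-0.7, 0.5], -0.494), (-30, [2.3, -0.3], -0.579)]
[[322.6, 176.9], [324.7, 175.6], [326.8, 174.6]]
top 0.9981607794761658 0 0 -0.014911939 -0.056523222
[[306.2, 174.5], [305.2, 171.9], [304.2, 169.2]]
```

View pics/s9.png

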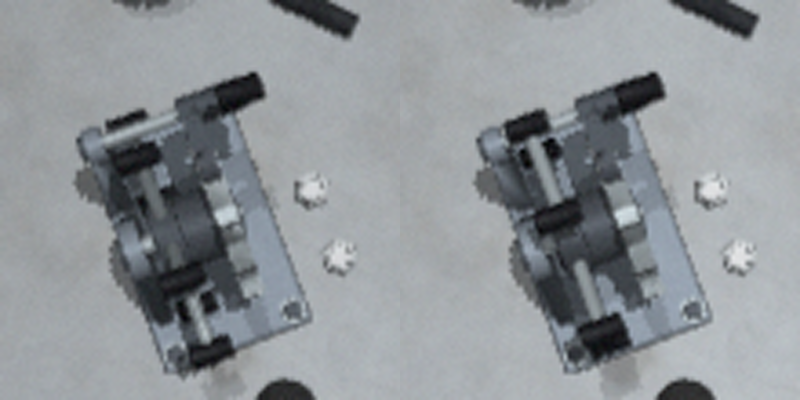

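The knob is within 0.1 px of its starting place in both views (0.05 rad would be over 1 px), so the pawl is fully home. The spoke stands upright, one notch back, and the nearby things haven't moved. I'm handing it in.

```bash
python3 -c "
from cell import arm
print(arm.job_done())"
```

```text
the job is handed in; nothing more can be done
None
```

The ratchet is back one notch: I threw the pawl, turned the wheel clockwise to about -0.5 rad, and the pawl dropped fully home in the next notch, with the nearby things unmoved in the last picture; the job is handed in, no verdict shown.

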